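Re-pin the swing arms of a glove-drying rack

TASK

Put the swing-arm glove rack back together: slide its three wooden bars gently home into the steel bracket so that their eyes line up with the bracket's holes, then pass the steel pivot pin, which stands in the tackle tray, down through the bracket and all three bars. Press the pin until the spring clip under the bracket has snapped round it and its head sits flush on the bracket, then let go and come clear. Go by feel and force nothing (a few newtons bring a bar home, a thumb's push of some 10 to 15 N snaps the pin in), and leave the bradawl, spray bottle, flashlight and dish where they are.

Things in the scene. Friction and masses are not known exactly. Their poses are not given: they have to be found in the camera images.
- rack: Rack's fixed part: upright wooden backboard (220 wide, 100 tall, 18 mm thick), steel bracket on studs, plywood packing strip (46 wide, 20 mm tall) under the bars. Origin on the bench; x from the bars towards the board, whose face is at x = 24.5 mm; y along the board; z up. Bracket: two level 6 mm lugs with 10 mm holes in line; lower lug's top 20 mm, upper lug 64 to 70 mm above the bench.
- hole_area (a point): Point fixed to the backboard (rack x = -15 mm), level with the upper lug's top, 70 mm above the bench; axes as the rack's. Middle of the area where the bracket's holes may lie. The bracket itself is not measured: its slotted holes and adjustable stand-off studs put the holes' upright axis anywhere within 15 mm of this point in x and 3 mm in y.
- seat_area (a point): 41 mm above the bench, 29 mm below hole_area. Around here, between the lugs, the bracket's back is a half-round steel seat, open to the bars, moving with the bracket's unmeasured place. A bar is home when its eye bottoms in it and goes no further; the eye is then centred sideways and 0.8 mm past the holes' axis, towards the board, near enough for the pin to pass and showing where the axis is.
- clip_area (a point): 12 mm above the bench, 58 mm below hole_area. Here, under the lower lug and in line with its hole, sits the bracket's spring clip. The pin's nose meets it with the tip about 11 mm above the bench; a push of 8 to 12 N makes it snap into the pin's groove, and the head then lands on the upper lug.
- bar_long: The longest loose wooden bar: lowest, on the packing strip, underside 20 mm above the bench. 22 mm wide, 14 mm thick. Upright peg, 12 mm across, 24 mm tall, on top, 12 mm from the free end. Origin on the underside below the peg; x along the bar to the centre of its round eye (26 mm across, upright 10 mm hole) at x = 258 mm; z up. Slides easily (drag about 1 N); starts 16 to 59 mm short of home.
- bar_mid: The middle loose wooden bar: second, on the longest, underside 34 mm above the bench. 22 mm wide, 14 mm thick. Upright peg, 12 mm across, 24 mm tall, on top, 12 mm from the free end. Origin on the underside below the peg; x along the bar to the centre of its round eye (26 mm across, upright 10 mm hole) at x = 203 mm; z up. Slides easily (drag about 1 N); starts 16 to 59 mm short of home.
- bar_short: The shortest loose wooden bar: on top, 2 mm under the upper lug, underside 48 mm above the bench. 22 wide, 14 mm thick. Upright peg, 12 mm across, 24 mm tall, on top, 12 mm from the free end. Origin on the underside below the peg; x along the bar to the centre of its round eye (26 mm across, upright 10 mm hole) at x = 148 mm; z up. Slides freely (drag about 1 N); starts 16 to 59 mm short of home.
- pin: Loose steel pivot pin, 60 g: shank 8 mm thick, 66 mm from head to tip, last 3 mm tapered to 5 mm, groove above the taper; plain round head 16 mm across (19 mm at its foot), 28 mm tall. Origin at the tip, z along it to the head. Starts upright, with slight play, in either tray hole, tip 8 mm above the bench. When home its head is on the upper lug and its tip 4 mm above the bench.
- tray: Grey plastic tackle tray, fixed, 200 by 130 mm, 45 mm tall, with a tool block 48 mm tall along one long side. Origin on the bench under its centre; x along its length, y towards the block. The block's upright holes, 40 mm deep and 9 mm wide, are at x = -40 and 40 mm, y = 40 mm: the pin stands in one, the bradawl in the other.
- awl: Bradawl, not to be used: a thin steel blade with a rounded dark wooden handle up to 29 mm across, standing upright in the tray's other hole, its top 118 mm above the bench. Origin at the tip of the blade; z up.
- spray_bottle: Empty green plastic spray bottle with a white trigger head, 72 mm across and 224 mm tall, standing on the bench. Origin under its centre. Leave it alone.
- flashlight: Silver flashlight, 150 mm long, 40 mm across at the lamp, lying on the bench. Origin on the bench under its tail end, x towards the lamp. Leave it alone.
- dish: White ceramic dish, 110 mm across and 35 mm tall, standing on the bench. Origin under its centre. Leave it alone.
Things that resemble listed ones, but are neither listed nor needed, are in the scene too. What is shaped like the bar_mid but green or red is not meant.

How it is judged:
By the outcome, as a careful person would: the job done as asked, in the order asked, and still so for the second after the job is handed in, with the robot touching nothing.
It also fails if it takes over 72 s, if anything falls off the work surface, if the arm or the gripper's body presses on something with over 40 N, if the wrist force passes 120 N, or if a joint passes its speed limit or range.

ROBOT

A 6-joint arm with a two-finger parallel gripper is mounted at the origin on the work surface. World frame = base frame: x ahead of the robot, y to its left, z up, the work surface at z = 0. Lengths are in mm, angles in rad, forces in N, time in s.
With the tool pointing down it reaches from about 350 to 975 mm from the base axis. Payload 7.1 kg.
Tool frame: the origin (TCP) lies between the finger pads; the fingertips stand 19 mm ahead of it and the grasp point (between the pads) is the TCP (ctrl.tcp_to_tips is the distance from the TCP to the fingertips, in mm); z points along the fingers, y is the line along which they close (so a half turn about z gives the same grasp; the last joint's range is limited). The gripper opens to 88 mm and grips with 3 to 60 N. Pads are 20 mm wide; open, the fingers measure 115 mm over their backs; the gripper's body (75 mm by 178 mm) begins 61 mm behind the grasp point.
Start: joints at [-1.206, 0.423, 1.63, -0, 1.089, -0.019], TCP at [234.045, -579.506, 203.975] pointing down, gripper open.
Joint ranges: [-3, 3], [-0.9, 2.11], [0.09, 2.58], [-1.31, 4.45], [0.11, 2.69], [-2.54, 2.54]. Speed limits (rad/s): [2.39, 2.39, 3.01, 3.14, 3.14, 3.14].

INTERFACE

Orientations are given as a rotation vector (axis times angle).
In Python, from workcell import status, optics, ctrl gives the robot as it stands. The module is installed in compiled form; this text tells all that it offers.
- The arm moves only by the shell command python3 -m inch 'ROWS'. ROWS is JSON, a list that holds one entry, the list of rows, each a list of 7 numbers: the shift along the tool's x, y, z in mm, then the turn, a rotation vector about the tool's x, y, z in rad, then the opening in per cent of the stroke, from 0 (shut) to 100 (fully open). A call has 1 to 20 rows; each row is the pose to reach, as a shift and turn from the pose commanded when the call began, along the tool's axes at that moment; what a row does not reach only later rows make up. A row lasts 1/10 s, in which the tool goes at most 50 mm and 8.59 degrees, less where a joint would pass 70% of its speed; a pose out of reach is approached as far as the arm can. A call with a gripper value outside its range is refused whole. The fingers move at their own pace and stop on an object; the grip force is fixed at half the most. Time passes only in rows, so rows that repeat a pose let the fingers close. It gives the time, the measured TCP pose, the force, the opening and the grip force at its end, in the units of the state.
- status.get_obs(): the state, without advancing time (a new reading comes with each control period).
- optics.get_image(name): name is "scene" or "top"; returns a dict with "frame" (400x640x3 uint8, red, green, blue), "fx", "fy", "cx", "cy" (pixels), "k1" (the pictures are not rectified: a ray, as slopes to the right and down, at radius r is drawn at 1 + k1 r^2 times it, then the intrinsics apply), "rvec" (rotation vector, rad) and "tvec" (3), from world to camera coordinates, as OpenCV has them. Camera axes: x right, y down, z forward; pixel columns grow to the right and rows downward; lengths in mm; the calibration is good to about 2 mm. A picture is of the moment at which its call begins. There is no depth.
- ctrl.close_job(): hands the job in; it is judged then, once.
The state is a dict: "t": time; "qpos": joint angles; "qvel": joint speeds; "joint_torque": joint torques, N m; "ee_pos": TCP position; "orientation": TCP orientation; "ft_force": force on the tool from outside, world axes, zero at the start; "moment": the same for the moment, N m; "width": finger opening in mm; "grasp_force": force on a finger pad.
Only numpy, scipy, OpenCV 4.12 (cv2) and the standard library are available. Lean on these libraries where they do the work, as an engineer would, in place of code of your own. Each camera call takes 0.05 s, during which the arm holds its last target. There are 200 camera calls.

## Working session

There is one attempt and no reset: what is moved stays moved. The work goes in short steps, Python scripts to look and compute and a shell command to move; the robot and the scene stay as the last step left them, time stands still between calls to the robot, and variables do not carry over. Pictures are saved under pics/ and viewed, at most 10 in all, crops included, and the job is handed in when it is done.

```bash
mkdir -p pics; cat > h.py <<'E'
import numpy as np, cv2
from workcell import status, optics, ctrl
def cam(n):
    c=optics.get_image(n); R=cv2.Rodrigues(np.array(c["rvec"],float))[0]; c["R"]=R; c["t"]=np.array(c["tvec"],float).ravel(); c["C"]=-R.T@c["t"]; return c
def ray(c,u,v):
    d=np.array([(u-c["cx"])/c["fx"],(v-c["cy"])/c["fy"]]); s=d.copy()
    for _ in range(30): s=d/(1+c["k1"]*(s@s))
    w=c["R"].T@np.array([s[0],s[1],1]); return w/np.linalg.norm(w)
def onz(c,u,v,z):
    w=ray(c,u,v); return c["C"]+w*(z-c["C"][2])/w[2]
def tri(c1,p1,c2,p2):
    a,b=ray(c1,*p1),ray(c2,*p2); s=np.linalg.lstsq(np.c_[a,-b],c2["C"]-c1["C"],rcond=None)[0]
    P,Q=c1["C"]+a*s[0],c2["C"]+b*s[1]; return (P+Q)/2,np.linalg.norm(P-Q)
def proj(c,P):
    q=c["R"]@np.array(P,float)+c["t"]; s=q[:2]/q[2]; s=s*(1+c["k1"]*(s@s)); return np.array([s[0]*c["fx"]+c["cx"],s[1]*c["fy"]+c["cy"]])
E
python3 - <<'E'
from h import *
import pickle
for n in("scene","top"):
    c=cam(n); print(n,c["C"],c["fx"],c["k1"]); pickle.dump(c,open(n+".pkl","wb"))
    cv2.imwrite(f"pics/{n}0.png",cv2.resize(c["frame"][:,:,::-1],(800,500)))
print(status.get_obs())
E
```

```text
scene [1124.31065879  171.78078732  862.530616  ] 384.6841824827994 0.0005184079858745908
top [ 444.59522609  -10.43942286 1231.33075581] 482.756133462612 -0.11685334363053564
{'t': 0.1, 'qpos': array([-1.20604276e+00,  4.23752522e-01,  1.63063068e+00, -3.05983601e-05,
        1.08860039e+00, -1.90217488e-02]), 'qvel': array([-0.00079321, -0.00263553, -0.00161702,  0.00068231,  0.00030765,
        0.00134076]), 'joint_torque': array([ 6.42833802e-04, -5.45617318e+01, -2.74325645e+01,  6.45607291e-02,
        1.87977607e-02, -4.55013401e-05]), 'ee_pos': array([ 233.82445863, -579.02830924,  203.28015902]), 'orientation': array([-3.08258705e+00, -5.98901648e-01,  4.17566778e-04]), 'ft_force': array([ 0.80467761,  0.32361788, -0.22046538]), 'moment': array([ 0.03873258,  0.01410386, -0.03765669]), 'grasp_force': 0.0, 'width': 87.5684051790842}
```

View pics/scene0.png

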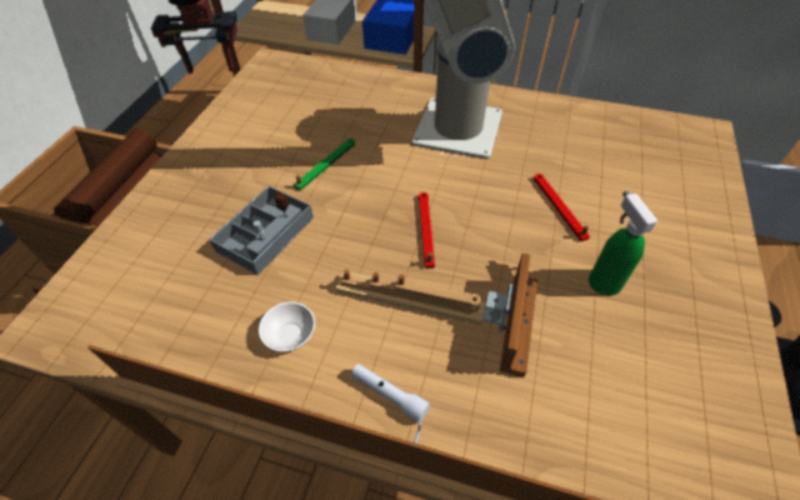

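View pics/top0.png

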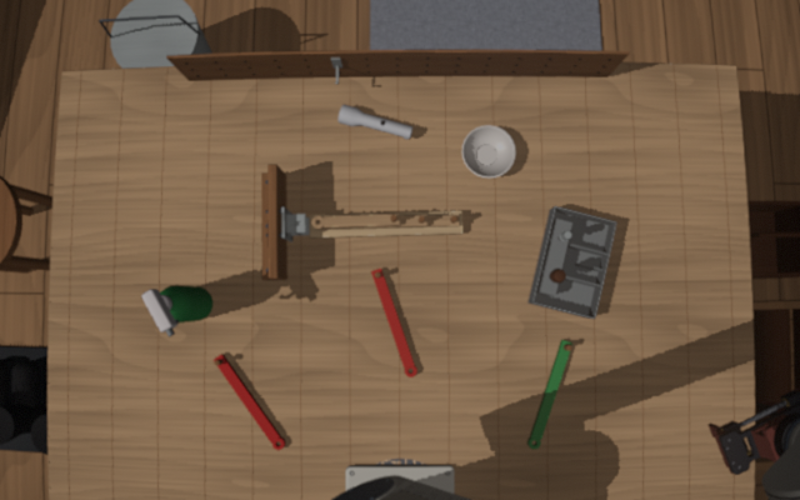

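The scene view shows the bars at (340-500, 270-320), the backboard at (522,315) and the tray at (262,230). The top view shows the rack at (275,222) with the bars running right to (470,225), and the tray at (572,262) with the awl at (558,275) and a pale pin at (567,236). Next, enlarged crops.

```bash
python3 - <<'E'
import pickle,cv2,numpy as np
t=pickle.load(open("top.pkl","rb"));s=pickle.load(open("scene.pkl","rb"))
def crop(c,u0,v0,w,h,k):
    return cv2.resize(c["frame"][v0:v0+h,u0:u0+w,::-1],None,fx=k,fy=k,interpolation=cv2.INTER_CUBIC)
a=crop(t,205,130,185,65,4.3)[:280,:795]; b=crop(s,255,195,185,70,4.3)[:300,:795]
cv2.imwrite("pics/c1.png",np.vstack([a,b]))
a=crop(t,415,155,80,105,5);b=crop(s,160,140,100,85,4)[:,:400]
im=np.zeros((525,800,3),np.uint8);im[:a.shape[0],:400]=a;im[:b.shape[0],400:400+b.shape[1]]=b
cv2.imwrite("pics/c2.png",im)
E
```

```text
(no output)
```

View pics/c1.png

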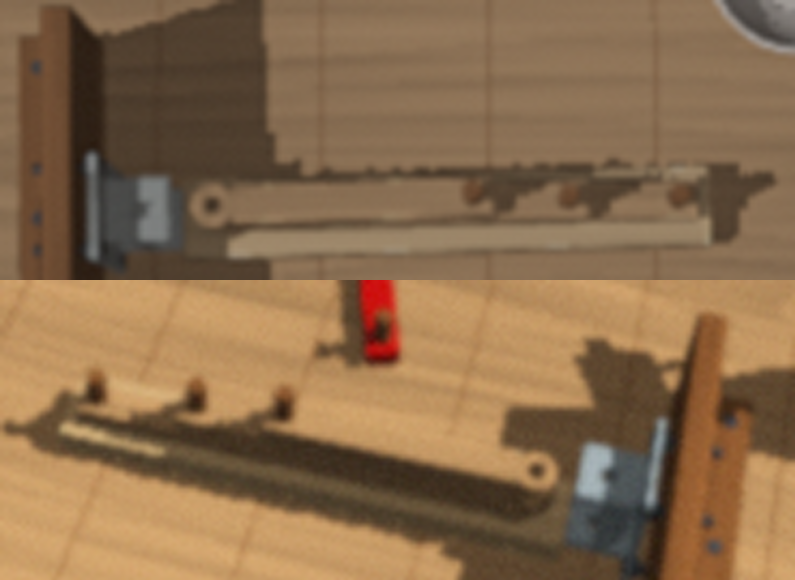

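View pics/c2.png

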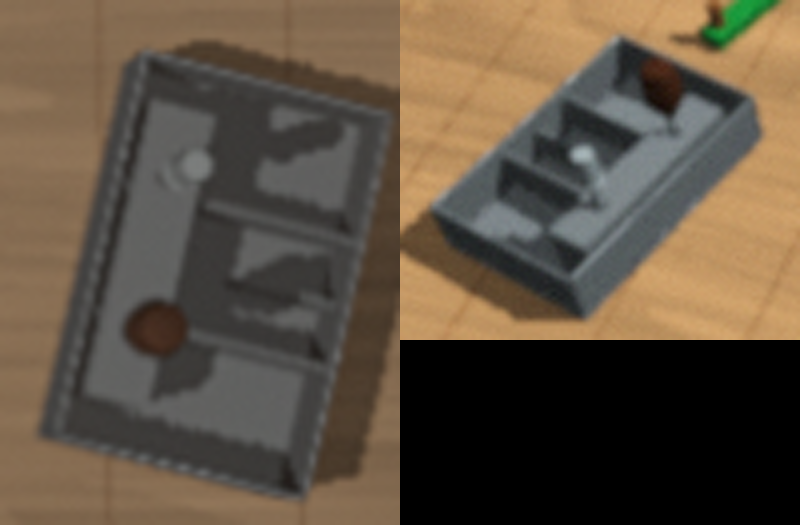

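In the top crop, the short bar's eye is at (211,206), the pegs are at (472,191), (568,196) and (680,194), and the bracket is at (145,210). In the tray crop the pale round head at (197,165) is the pin. The dark brown handle at (157,327) is the awl. Only the pale one fits "steel, 16 mm head". The bars meant are the plain wooden ones on the rack, not the red or green ones. Triangulating now.

```bash
python3 - <<'E'
from h import *
import pickle
t=pickle.load(open("top.pkl","rb"));s=pickle.load(open("scene.pkl","rb"))
T=lambda x,y:(205+(x+.5)/4.3-.5,130+(y+.5)/4.3-.5); S=lambda x,y:(255+(x+.5)/4.3-.5,195+(y-280+.5)/4.3-.5)
np.set_printoptions(precision=1,suppress=True)
for n,a,b in [("peg short",(472,186),(284,390)),("peg mid",(566,191),(196,383)),("peg long",(678,190),(95,373)),("eye",(211,206),(538,470))]:
    print(n,*tri(t,T(*a),s,S(*b)))
print("eye z62",onz(t,*T(211,206),62),onz(s,*S(538,470),62))
T2=lambda x,y:(415+x/5,155+y/5);S2=lambda x,y:(160+x/4,140+y/4)
print("pin",*tri(t,T2(197,165),s,S2(582,155) if 0 else S2(182,155)))
print("awl",*tri(t,T2(155,327),s,S2(255,72)))
for p in [(142,52),(388,112),(305,497),(42,435)]: print("tray",onz(t,*T2(*p),45))
for z in (0,14,34,62):
  print(z,[onz(t,*T(*p),z)[:2] for p in [(230,232),(230,258),(712,218),(712,244)]])
print("short bar top",[onz(t,*T(*p),62)[:2] for p in [(230,183),(470,180),(230,225),(470,220)]])
print("board top edge z100",[onz(t,*T(*p),100)[:2] for p in [(72,10),(72,275)]])
print("upper lug z70",[onz(t,*T(*p),70)[:2] for p in [(138,178),(182,180),(182,248),(138,245),(110,178),(148,208)]])
print("lug scene",[onz(s,*S(*p),70)[:2] for p in [(580,445),(640,455),(630,555),(568,540),(602,517),(607,470)]])
E
```

```text
peg short [601.2   9.   89.4] 1.8213964338168673
peg mid [600.3 -44.4  74.2] 0.2236784633607001
peg long [ 602.1 -108.2   61.8] 0.5266697787341941
eye [594.9 158.3  60.8] 1.8241111406774506
eye z62 [595.  157.2  62. ] [595.5 159.2  62. ]
pin [ 561.8 -323.7   95.7] 3.1369880727633013
awl [ 485.5 -301.3  105.6] 2.2705558561563337
tray [ 624.5 -313.2   45. ]
tray [ 593.9 -437.7   45. ]
tray [ 402.5 -389.3   45. ]
tray [ 434.7 -258.3   45. ]
0 [array([587.1, 154.6]), array([571.5, 154.5]), array([ 593.5, -133.7]), array([ 577.9, -133.5])]
14 [array([585.5, 152.7]), array([570.1, 152.6]), array([ 591.8, -132.3]), array([ 576.3, -132.1])]
34 [array([583.2, 150. ]), array([568., 150.]), array([ 589.4, -130.3]), array([ 574.2, -130.1])]
62 [array([580. , 146.3]), array([565.1, 146.2]), array([ 586. , -127.5]), array([ 571.2, -127.3])]
short bar top [array([608.1, 146.4]), array([608.7,   9.6]), array([584. , 146.3]), array([585.8,   9.8])]
board top edge z100 [array([701.1, 230.8]), array([552.5, 228.7])]
upper lug z70 [array([610.3, 197.8]), array([608.9, 172.7]), array([570.2, 172.4]), array([572.1, 197.5]), array([610.5, 213.9]), array([593.1, 192. ])]
lug scene [array([577.4, 179.1]), array([574.6, 213. ]), array([640.6, 217.9]), array([640.8, 183.9]), array([621.1, 199.2]), array([589.8, 196.7])]
```

The heights agree with the text (86, 72, 58 and 62 expected), and the tray holes computed from its corners fit the pin and the awl. The pale strip beside the bars is the packing. I'll write a helper that turns a world target into tool-frame rows, starting above the long bar's peg and closing along the bar.

```bash
cat > go.py <<'E'
import sys; from h import *
from scipy.spatial.transform import Rotation as Ro
# go.py x y z yawdeg(tool-y angle): prints the tool-frame shift and turn
np.set_printoptions(precision=3,suppress=True)
o=status.get_obs(); R=Ro.from_rotvec(o["orientation"]); x,y,z,a=map(float,sys.argv[1:])
a=np.radians(a); ty=np.array([np.cos(a),np.sin(a),0]); tz=np.array([0,0,-1]); M=np.c_[np.cross(ty,tz),ty,tz]
print("shift",R.inv().apply(np.array([x,y,z])-o["ee_pos"]),"turn",(R.inv()*Ro.from_matrix(M)).as_rotvec(),"pos",o["ee_pos"],"t",o["t"])
E
python3 go.py 600 -108 120 -89.3
```

```text
shift [ 515.908 -299.536   83.697] turn [-0.001  0.     0.372] pos [ 233.824 -579.028  203.28 ] t 0.1
```

```bash
python3 -m inch '[[[516,-300,0,0,0,0.372,34],[516,-300,0,0,0,0.372,34],[516,-300,0,0,0,0.372,34],[516,-300,0,0,0,0.372,34],[516,-300,0,0,0,0.372,34],[516,-300,0,0,0,0.372,34],[516,-300,0,0,0,0.372,34],[516,-300,0,0,0,0.372,34],[516,-300,0,0,0,0.372,34],[516,-300,0,0,0,0.372,34],[516,-300,0,0,0,0.372,34],[516,-300,0,0,0,0.372,34],[516,-300,0,0,0,0.372,34],[516,-300,84,0,0,0.372,34],[516,-300,84,0,0,0.372,34],[516,-300,84,0,0,0.372,34],[516,-300,84,0,0,0.372,34]]]'; python3 go.py 600 -108 58 -89.3
python3 - <<'E'
from h import *
t=cam("top");s=cam("scene")
f=lambda c:cv2.resize(c[0]["frame"][c[2]:c[2]+60,c[1]:c[1]+160,::-1],None,fx=5,fy=5,interpolation=cv2.INTER_CUBIC)
cv2.imwrite("pics/v1.png",cv2.resize(np.vstack([f((t,270,150)),f((s,240,190))]),(800,600)))
E
```

```text
t: 1.8
ee_pos: [599.7, -108.6, 120.0]
orientation: [-3.141, -0.018, 0.002]
ft_force: [1.0, 0.8, -0.5]
width: 29.7
grasp_force: 0.0
shift [ 0.415 -0.549 61.997] turn [-0.     0.001 -0.001] pos [ 599.683 -108.568  119.997] t 1.8
```

View pics/v1.png

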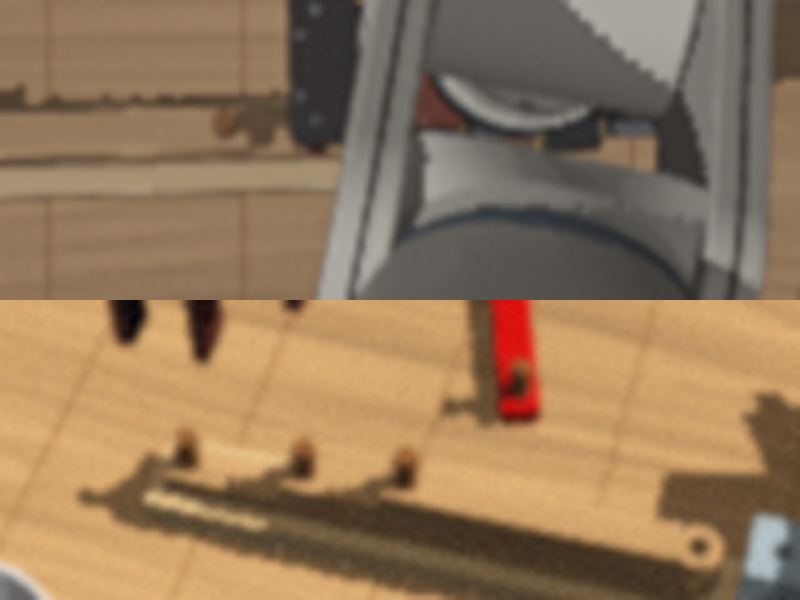

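The scene half shows both fingertips at about (128,340) and (203,355), above the long bar's peg at (186,437), with the other pegs at (302,447) and (405,455). I'll check these against the projection of the TCP axis.

```bash
python3 - <<'E'
from h import *
import pickle
s=pickle.load(open("scene.pkl","rb"))
for P in [(599.7,-108.6,101),(599.7,-108.6,58),(599.7,-80.2,101),(599.7,-137,101)]:
    u,v=proj(s,P); print(P,(u-240)*5,(v-190)*5+300)
E
```

```text
(599.7, -108.6, 101) 176.29774079126264 381.2632912508649
(599.7, -108.6, 58) 184.6754956748012 431.8296617435816
(599.7, -80.2, 101) 229.9319906499224 393.9636194691505
(599.7, -137, 101) 123.23713610026033 368.6988668801226
```

```bash
python3 -c "
from workcell import ctrl;print(ctrl.tcp_to_tips)"; python3 -m inch '[[[0,0,40,0,0,0,34],[0,0,40,0,0,0,34],[0,0,40,0,0,0,34]]]'
python3 - <<'E'
from h import *
s=cam("scene")
cv2.imwrite("pics/v2.png",cv2.resize(s["frame"][180:250,240:333,::-1],None,fx=8,fy=8,interpolation=cv2.INTER_CUBIC))
for P in [(599.7,-108.6,s0) for s0 in (61,80,58,34)]:
    u,v=proj(s,P); print(P,(u-240)*8,(v-180)*8)
E
```

```text
19.0
t: 2.2
ee_pos: [600.4, -108.4, 81.2]
orientation: [3.141, 0.018, 0.0]
ft_force: [0.9, -0.6, 0.5]
width: 30.1
grasp_force: 0.0
(599.7, -108.6, 61) 294.5752797950481 285.4619186598684
(599.7, -108.6, 80) 288.73873335384087 250.23359483551917
(599.7, -108.6, 58) 295.4807930796819 290.9274587897305
(599.7, -108.6, 34) 302.5729808676024 333.73508338281704
```

View pics/v2.png

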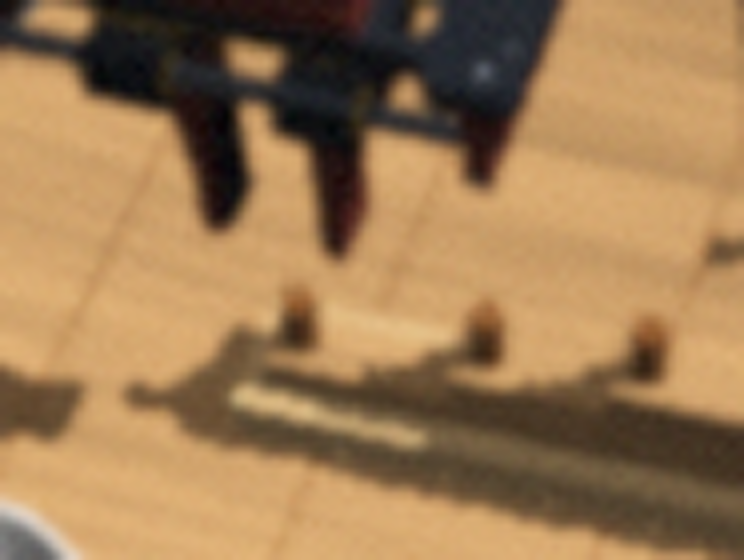

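The fingertips appear at (222,225) and (338,250), about 6 px higher than the TCP predicts, above the peg at (298,300). Descending to grasp height is safe either way. The closing width will tell.

```bash
python3 -m inch '[[[0,0,22,0,0,0,34],[0,0,22,0,0,0,34],[0,0,22,0,0,0,0],[0,0,22,0,0,0,0],[0,0,22,0,0,0,0],[0,0,22,0,0,0,0],[0,0,22,0,0,0,0]]]'
```

```text
t: 2.95
ee_pos: [600.4, -108.1, 58.3]
orientation: [3.141, 0.018, 0.001]
ft_force: [-0.0, -0.1, 0.6]
width: 0.4
grasp_force: 0.0
```

The fingers closed on nothing (width 0.4). I'll take one composite look.

```bash
python3 - <<'E'
from h import *
s=cam("scene");t=cam("top")
a=cv2.resize(s["frame"][190:240,240:340,::-1],None,fx=8,fy=8,interpolation=cv2.INTER_CUBIC)
b=cv2.resize(t["frame"][150:200,330:430,::-1],None,fx=4,fy=4,interpolation=cv2.INTER_CUBIC)
im=np.zeros((600,800,3),np.uint8);im[:400]=a;im[400:,:400]=b;cv2.imwrite("pics/v3.png",im)
for P in [(600.4,-108.1,z) for z in (39,58,34)]+[(585,-108,39),(585,-108,60)]:
    u,v=proj(s,P); print(P,(u-240)*8,(v-190)*8)
E
```

```text
(600.4, -108.1, 39) 301.79930037595705 246.97626487923844
(600.4, -108.1, 58) 296.1701580109893 212.96801213841036
(600.4, -108.1, 34) 303.2530258594188 255.7589402846902
(585, -108, 39) 318.44137167836107 210.4371116489724
(585, -108, 60) 312.54094679600485 172.5283908370809
```

View pics/v3.png

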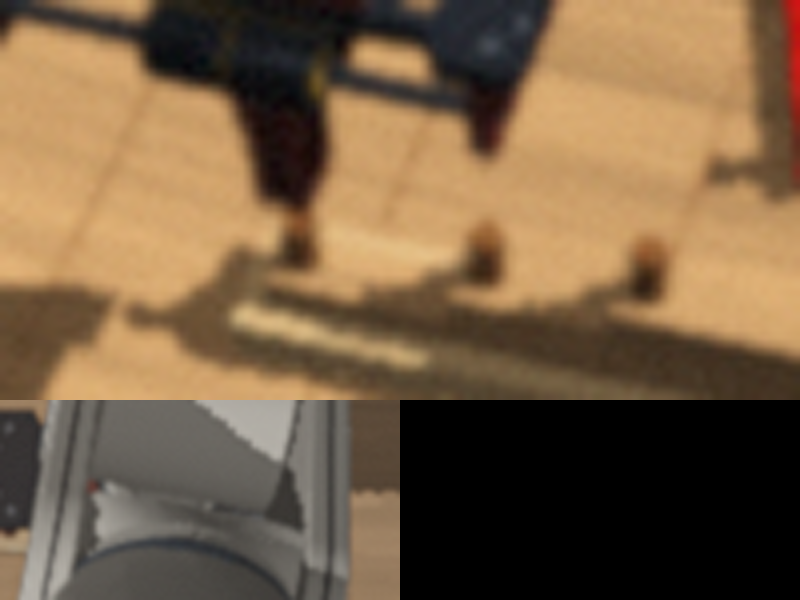

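The closed tips end at (288,205), right on the peg's top at (298,215). They look about 20 mm higher than nominal. I'll open and feel downwards gently.

```bash
python3 -m inch '[[[0,0,0,0,0,0,34],[0,0,0,0,0,0,34],[0,0,0,0,0,0,34],[0,0,0,0,0,0,34],[0,0,1,0,0,0,34],[0,0,2,0,0,0,34],[0,0,3,0,0,0,34],[0,0,4,0,0,0,34],[0,0,5,0,0,0,34],[0,0,6,0,0,0,34]]]'; python3 -m inch '[[[0,0,1,0,0,0,34],[0,0,2,0,0,0,34],[0,0,3,0,0,0,34],[0,0,4,0,0,0,34],[0,0,4,0,0,0,34]]]'
```

```text
t: 4.05
ee_pos: [600.1, -108.1, 51.9]
orientation: [-3.142, -0.019, 0.0]
ft_force: [0.8, -0.1, 0.4]
width: 29.6
grasp_force: 0.0
t: 4.55
ee_pos: [600.1, -108.1, 47.8]
orientation: [-3.141, -0.018, 0.0]
ft_force: [0.2, 1.5, -0.8]
width: 30.1
grasp_force: 0.0
```

```bash
python3 -m inch '[[[0,0,0,0,0,0,0],[0,0,0,0,0,0,0],[0,0,0,0,0,0,0],[0,0,0,0,0,0,0],[0,0,0,0,0,0,0]]]'
python3 - <<'E'
from h import *
s=cam("scene");t=cam("top")
a=cv2.resize(s["frame"][190:240,240:340,::-1],None,fx=8,fy=8,interpolation=cv2.INTER_CUBIC)
cv2.imwrite("pics/v4.png",a)
E
```

```text
t: 5.05
ee_pos: [600.2, -108.1, 48.0]
orientation: [3.142, 0.019, 0.0]
ft_force: [-0.4, 0.4, 1.0]
width: 0.4
grasp_force: 0.0
```

View pics/v4.png

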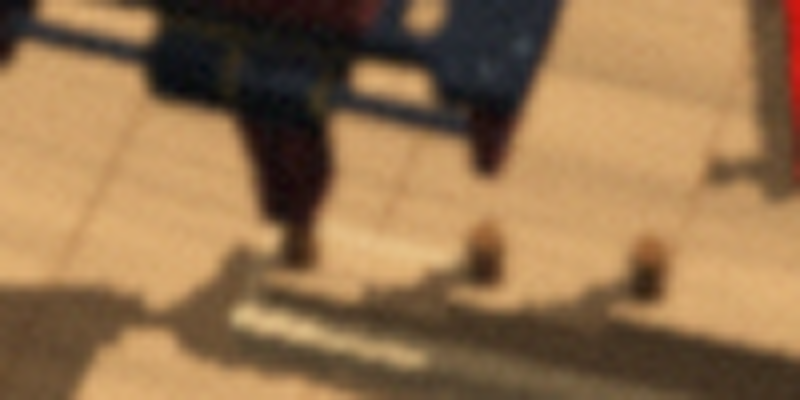

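The fingers still close on nothing, yet the image shows them at (290,222), over the peg's top. So the true tool offset has to be measured. I'll lift, tilt the fingers into both cameras' view, and triangulate the tips.

```bash
python3 -m inch '[[[0,0,-45,0,0,0,0],[0,0,-90,0,0,0,0],[0,0,-130,0,0.15,0,0],[0,0,-150,0,0.3,0,0],[0,0,-150,0,0.45,0,0],[0,0,-150,0,0.6,0,0],[0,0,-150,0,0.75,0,0],[0,0,-150,0,0.8,0,0],[0,0,-150,0,0.8,0,0],[0,0,-150,0,0.8,0,0]]]'
python3 - <<'E'
from h import *
import pickle
s=cam("scene");t=cam("top");pickle.dump((s,t),open("tilt.pkl","wb"))
o=status.get_obs();R=cv2.Rodrigues(o["orientation"])[0]
im=[]
for c,P in((s,o["ee_pos"]),(t,o["ee_pos"])):
    u,v=proj(c,P);u0,v0=int(u)-50,int(v)-35;print("crop",u0,v0,"TCP",(u-u0)*8,(v-v0)*8%9999,"tip",(proj(c,P+19*R[:,2])-[u0,v0])*8)
    im.append(cv2.resize(c["frame"][v0:v0+70,u0:u0+100,::-1],None,fx=4,fy=4,interpolation=cv2.INTER_CUBIC))
cv2.imwrite("pics/v5.png",np.hstack(im))
E
```

```text
t: 6.15
ee_pos: [607.0, -87.5, 200.5]
orientation: [-2.878, -0.059, -1.078]
ft_force: [0.9, 0.5, 0.0]
width: 0.3
grasp_force: 0.0
crop 228 149 TCP 406.03020141353 281.1604144648088 tip [400.3899303  346.67179417]
crop 307 128 TCP 404.950984134377 284.393932183164 tip [395.16618426 247.77634038]
```

View pics/v5.png

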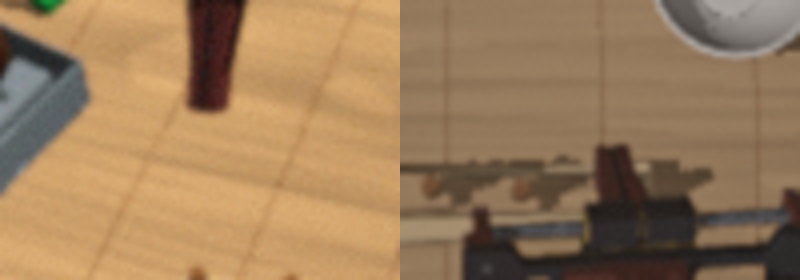

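The tips show at (209,108) in the scene crop and (212,146) in the top crop, against predictions of (200,173) and (198,124).

```bash
python3 - <<'E'
from h import *
import pickle
np.set_printoptions(precision=1,suppress=True)
s,t=pickle.load(open("tilt.pkl","rb"))
o=status.get_obs();R=cv2.Rodrigues(o["orientation"])[0]
P,e=tri(s,(228+209/4,149+108/4),t,(307+212/4,128+146/4));print(P,e)
print("ee",o["ee_pos"],o["qpos"],o["t"],"offset in tool frame",R.T@(P-o["ee_pos"]))
print(R)
E
```

```text
[599.6 -87.5 220.5] 6.641895423410524
ee [606.  -87.2 199.5] [-0.3  0.2  2.2  1.3  0.3 -0. ] 6.25 offset in tool frame [  8.9  -1.2 -20. ]
[[ 0.8  0.1  0.7]
 [ 0.  -1.   0.1]
 [ 0.7 -0.1 -0.8]]
```

```bash
python3 -m inch '[[[0,0,0,0,0,0,0],[0,0,0,0,0,0,0],[0,0,0,0,0,0,0],[0,0,0,0,0,0,0]]]'; cat > tip.py <<'E'
from h import *
np.set_printoptions(precision=1,suppress=True)
def blob(c,u0,v0,h=22):
    f=c["frame"].astype(int);r,g,b=f[...,0],f[...,1],f[...,2]
    m=((r>1.35*g)&(r<125)&(r>18)&(g<60)).astype(np.uint8)
    u0,v0=int(u0),int(v0);k=np.zeros_like(m);k[v0-h:v0+h,u0-h:u0+h]=1
    return m*k
if __name__=="__main__":
    s=cam("scene");t=cam("top");o=status.get_obs();R=cv2.Rodrigues(o["orientation"])[0]
    g=o["ee_pos"]+R@np.array([9,0,-20.])
    p=[]
    for c,low in((s,1),(t,0)):
        u,v=proj(c,g);m=blob(c,u,v);ys,xs=np.nonzero(m);e=ys.max() if low else ys.min();
        for y in ([e,e-1,e-2,e-3,e-4,e-5] if low else [e,e+1,e+2,e+3,e+4]): print(y,xs[ys==y])
        print("pred",u,v); p.append((xs[abs(ys-e)<=2].mean(),e+(.5 if low else -.5)))
    P,e=tri(s,p[0],t,p[1]);print("px",p,"tip",P,"res",e,"ee",o["ee_pos"],"toolframe",R.T@(P-o["ee_pos"]))
E
python3 tip.py
```

```text
t: 6.65
ee_pos: [607.4, -87.3, 200.5]
orientation: [-2.879, -0.06, -1.075]
ft_force: [0.4, -0.2, -0.1]
width: 0.5
grasp_force: 0.0
175 [276 277 278 279 280 281 282 283]
174 [276 277 278 279 280 281 282 283]
173 [276 277 278 279 280 281 282 283]
172 [276 277 278 279 280 281 282 283 284]
171 [276 277 278 279 280 281 282 283 284]
170 [276 277 278 279 280 281 282 283 284]
pred 277.9757855590425 175.97958299010222
164 [357 358 361 362 363]
165 [357 358 359 360 361 362 363]
166 [356 357 358 359 360 361 362 363]
167 [356 357 358 359 360 361 362 363 364]
168 [356 357 358 359 360 361 362 363 364]
pred 359.130068557083 164.29208816270886
px [(np.float64(279.5), np.float64(175.5)), (np.float64(359.85), np.float64(163.5))] tip [601.4 -87.5 224. ] res 5.316357565328558 ee [607.2 -87.3 200.4] toolframe [ 11.   -1.3 -21.6]
```

The tips sit about 20 mm *behind* the reported TCP along the tool axis. The 10 mm in x is only the pad's corner. So I'll use tip height = TCP z + 19 and verify it by feel. First I'll straighten up over the long bar's peg.

```bash
python3 go.py 600 -108 60 -89.3; python3 go.py 600 -108 140 -89.3
```

```text
shift [-97.781  27.262  99.436] turn [-0.065 -0.715  0.028] pos [607.228 -87.281 200.393] t 6.75
shift [-45.32   23.249  39.172] turn [-0.065 -0.715  0.028] pos [607.228 -87.281 200.393] t 6.75
```

```bash
python3 -m inch '[[[-45,23,39,-0.065,-0.715,0.028,34],[-45,23,39,-0.065,-0.715,0.028,34],[-45,23,39,-0.065,-0.715,0.028,34],[-45,23,39,-0.065,-0.715,0.028,34],[-45,23,39,-0.065,-0.715,0.028,34],[-45,23,39,-0.065,-0.715,0.028,34],[-98,27,99,-0.065,-0.715,0.028,34],[-98,27,99,-0.065,-0.715,0.028,34],[-98,27,99,-0.065,-0.715,0.028,34],[-98,27,99,-0.065,-0.715,0.028,34],[-98,27,99,-0.065,-0.715,0.028,34]]]'; python3 go.py 600 -108 26 -89.3
```

```text
t: 7.85
ee_pos: [599.9, -108.2, 61.8]
orientation: [3.141, 0.018, 0.003]
ft_force: [-0.5, -0.1, 0.6]
width: 30.1
grasp_force: 0.0
shift [ 0.027 -0.189 35.812] turn [ 0.    -0.002 -0.001] pos [ 599.903 -108.186   61.812] t 7.85
```

```bash
python3 -m inch '[[[0,0,10,0,0,0,34],[0,0,15,0,0,0,34],[0,0,20,0,0,0,34],[0,0,25,0,0,0,34],[0,0,30,0,0,0,34],[0,0,36,0,0,0,34],[0,0,36,0,0,0,34]]]';python3 -m inch '[[[0,0,0,0,0,0,0],[0,0,0,0,0,0,0],[0,0,0,0,0,0,0],[0,0,0,0,0,0,0]]]'
```

```text
t: 8.55
ee_pos: [598.7, -107.6, 23.0]
orientation: [-3.141, -0.019, 0.003]
ft_force: [0.1, 0.5, -1.5]
width: 30.1
grasp_force: 0.0
t: 8.95
ee_pos: [599.5, -107.8, 24.2]
orientation: [-3.141, -0.019, -0.0]
ft_force: [0.5, -1.6, -0.4]
width: 11.3
grasp_force: 30.0
```

Peg held (width 11.3, grip 30 N). Sliding the bar towards home.

```bash
python3 -m inch '[[[0,-4,0,0,0,0,0],[0,-8,0,0,0,0,0],[0,-12,0,0,0,0,0],[0,-16,0,0,0,0,0],[0,-20,0,0,0,0,0],[0,-24,0,0,0,0,0],[0,-27,0,0,0,0,0],[0,-30,0,0,0,0,0],[0,-32,0,0,0,0,0],[0,-33,0,0,0,0,0]]]';python3 -m inch '[[[0,-1,0,0,0,0,0],[0,-2,0,0,0,0,0],[0,-3,0,0,0,0,0],[0,-4,0,0,0,0,0],[0,-5,0,0,0,0,0]]]'
```

```text
t: 9.95
ee_pos: [599.1, -74.7, 24.2]
orientation: [-3.141, -0.019, -0.0]
ft_force: [0.7, -3.3, 3.4]
width: 10.9
grasp_force: 30.0
t: 10.45
ee_pos: [599.0, -69.8, 24.2]
orientation: [-3.141, -0.019, 0.0]
ft_force: [-1.0, -3.3, 4.5]
width: 11.3
grasp_force: 30.0
```

```bash
for i in 1; do python3 -m inch '[[[0,-1,0,0,0,0,0],[0,-2,0,0,0,0,0],[0,-3,0,0,0,0,0]]]' | egrep 'ee|force'; python3 -m inch '[[[0,-0.5,0,0,0,0,0],[0,-1,0,0,0,0,0],[0,-1.5,0,0,0,0,0]]]'| egrep 'ee|force'; done
```

```text
ee_pos: [599.0, -66.8, 24.2]
ft_force: [0.2, -4.2, 4.0]
grasp_force: 30.0
ee_pos: [599.0, -65.3, 24.2]
ft_force: [0.4, -4.2, 4.3]
grasp_force: 30.0
```

```bash
python3 -m inch '[[[0,-0.5,0,0,0,0,0],[0,-1,0,0,0,0,0],[0,-1.5,0,0,0,0,0]]]' | egrep 'ee|force'; python3 -m inch '[[[0,-0.5,0,0,0,0,0],[0,-1,0,0,0,0,0]]]'| egrep 'ee|force'
```

```text
ee_pos: [598.9, -63.8, 24.2]
ft_force: [0.1, -3.7, 4.9]
grasp_force: 30.0
ee_pos: [598.9, -62.9, 24.2]
ft_force: [-1.0, -4.5, 5.1]
grasp_force: 30.0
```

```bash
python3 -m inch '[[[0,-0.5,0,0,0,0,0],[0,-1,0,0,0,0,0]]]' | egrep 'ee|force'
```

```text
ee_pos: [598.9, -61.8, 24.2]
ft_force: [0.6, -4.4, 4.6]
grasp_force: 30.0
```

```bash
python3 -m inch '[[[0,-0.5,0,0,0,0,0],[0,-1,0,0,0,0,0]]]' | egrep 'ee|ft'; python3 -m inch '[[[0,-0.5,0,0,0,0,0],[0,-1,0,0,0,0,0]]]'| egrep 'ee|ft'
```

```text
ee_pos: [598.9, -60.8, 24.2]
ft_force: [0.7, -4.7, 4.8]
ee_pos: [598.9, -59.9, 24.2]
ft_force: [-0.5, -5.3, 5.8]
```

```bash
python3 -m inch '[[[0,-0.5,0,0,0,0,0],[0,-1,0,0,0,0,0]]]' | egrep 'ee|ft'
```

```text
ee_pos: [598.9, -59.6, 24.1]
ft_force: [-0.1, -10.1, 3.6]
```

Home: the force stepped to 10 N at y ≈ -59.7, so the eye is at y ≈ 198.2. I'll release, lift and check by colour whether the other pegs were dragged along.

```bash
python3 -m inch '[[[0,0.6,0,0,0,0,0],[0,0.6,0,0,0,0,34],[0,0.6,0,0,0,0,34],[0,0.6,0,0,0,0,34],[0,0.6,-20,0,0,0,34],[0,0.6,-50,0,0,0,34],[0,0.6,-70,0,0,0,34],[0,0.6,-70,0,0,0,34]]]' | egrep 'ee|ft|wid'
cat > pegs.py <<'E'
from h import *
import pickle
def pegs(c):
    f=c["frame"].astype(int);r,g,b=f[...,0],f[...,1],f[...,2]
    m=((r>1.45*g)&(g>1.15*b)&(r>45)&(g<115)).astype(np.uint8); m[:200]=0;m[240:]=0;m[:,:255]=0;m[:,375:]=0
    n,_,st,ce=cv2.connectedComponentsWithStats(m)
    return [(ce[i].round(1),st[i,:5]) for i in range(1,n) if st[i,4]>5]
print("old",pegs(pickle.load(open("scene.pkl","rb"))));s=cam("scene");print("new",pegs(s))
E
python3 pegs.py
```

```text
ee_pos: [600.6, -59.3, 96.5]
ft_force: [-0.7, -0.3, 1.0]
width: 29.7
old [(array([342.8, 206.7]), array([338, 200,  10,  15, 126], dtype=int32)), (array([277.1, 219.4]), array([276, 217,   3,   6,  17], dtype=int32)), (array([300.5, 221. ]), array([299, 218,   4,   7,  21], dtype=int32)), (array([320.6, 223.4]), array([319, 220,   4,   8,  26], dtype=int32))]
new [(array([283.6, 204. ]), array([283, 200,   3,   9,  10], dtype=int32)), (array([302. , 206.5]), array([299, 200,   6,  12,  24], dtype=int32)), (array([321.1, 201.1]), array([319, 200,   5,   4,  10], dtype=int32)), (array([342.7, 206.8]), array([338, 200,  10,  15, 125], dtype=int32)), (array([295.3, 223.5]), array([294, 221,   4,   6,  16], dtype=int32)), (array([316.1, 224.6]), array([315, 222,   3,   7,  18], dtype=int32)), (array([336.8, 226. ]), array([335, 223,   4,   7,  20], dtype=int32))]
```

```bash
python3 - <<'E'
from h import *
import pickle
s=pickle.load(open("scene.pkl","rb"))
for n,z,a,b in (("long",46,(277.1,219.4),(295.3,223.5)),("mid",60,(300.5,221),(316.1,224.6)),("short",74,(320.6,223.4),(336.8,226))):
    print(n,onz(s,*a,z),onz(s,*b,z))
E
python3 go.py 599 -2 44 -89.3
```

```text
long [ 600.90658799 -108.9324788    46.        ] [599.93666706 -59.1745737   46.        ]
mid [597.86929512 -44.98566957  60.        ] [597.39277802  -3.5214594   60.        ]
short [599.97230029   9.24997504  74.        ] [596.25030761  50.05633041  74.        ]
shift [  0.159 -57.178  50.925] turn [-0.    -0.002  0.   ] pos [599.45  -59.191  94.908] t 13.2
```

All three bars came along: the pegs are at about y = -59, -3.5 and 50, against home positions of -59.8, -4.8 and 50.2. I'll confirm mid and short by feel.

```bash
python3 -m inch '[[[0,-40,0,0,0,0,34],[0,-55,0,0,0,0,34],[0,-55,20,0,0,0,34],[0,-55,40,0,0,0,34],[0,-55,52,0,0,0,34],[0,-55,57,0,0,0,34],[0,-55,57,0,0,0,34],[0,-55,57,0,0,0,0],[0,-55,57,0,0,0,0],[0,-55,57,0,0,0,0],[0,-55,57,0,0,0,0]]]' | egrep 'ee|ft|wid';python3 -m inch '[[[0,-0.5,0,0,0,0,0],[0,-1,0,0,0,0,0]]]' | egrep 'ee|ft'
```

```text
ee_pos: [598.7, -4.6, 37.9]
ft_force: [0.6, -1.4, 3.2]
width: 10.8
ee_pos: [598.7, -4.5, 37.8]
ft_force: [-1.1, -9.5, 4.9]
```

```bash
python3 -m inch '[[[0,-0.5,0,0,0,0,0],[0,-1,0,0,0,0,0]]]' | egrep 'ee|ft'
```

```text
ee_pos: [598.7, -4.5, 37.8]
ft_force: [-0.3, -14.4, 3.9]
```

Mid is home (it stops at y = -4.5). Now the short bar.

```bash
python3 -m inch '[[[0,2,0,0,0,0,0],[0,2,0,0,0,0,34],[0,2,0,0,0,0,34],[0,2,0,0,0,0,34],[0,2,-30,0,0,0,34],[0,2,-60,0,0,0,34],[0,-30,-60,0,0,0,34],[0,-53,-60,0,0,0,34],[0,-53,-40,0,0,0,34],[0,-53,-25,0,0,0,34],[0,-53,-14,0,0,0,34],[0,-53,-14,0,0,0,34],[0,-53,-14,0,0,0,0],[0,-53,-14,0,0,0,0],[0,-53,-14,0,0,0,0],[0,-53,-14,0,0,0,0]]]' | egrep 'ee|ft|wid';python3 -m inch '[[[0,-0.5,0,0,0,0,0],[0,-1,0,0,0,0,0]]]' | egrep 'ee|ft'
```

```text
ee_pos: [597.9, 50.4, 51.7]
ft_force: [0.5, -2.4, 1.5]
width: 11.1
ee_pos: [597.9, 50.5, 51.7]
ft_force: [-0.5, -9.4, 2.4]
```

All three are home: the eyes agree at y ≈ 198.3, so the hole axis is at y ≈ 197.5. I'll release and go above the pin, closing along y to stay clear of the awl.

```bash
python3 -m inch '[[[0,1,0,0,0,0,0],[0,1,0,0,0,0,34],[0,1,0,0,0,0,34],[0,1,0,0,0,0,34],[0,1,-40,0,0,0,34],[0,1,-80,0,0,0,34],[0,1,-105,0,0,0,34],[0,1,-105,0,0,0,34]]]' | egrep 'ee|ft'; python3 go.py 562 -322 150 -89.3;python3 pegs.py|tail -1
```

```text
ee_pos: [600.0, 51.0, 160.0]
ft_force: [0.0, 0.2, 0.1]
shift [-42.667 372.49    9.355] turn [-0.001 -0.007  0.   ] pos [599.998  50.98  159.953] t 17.3
new [(array([342.5, 206.8]), array([338, 200,  10,  15, 115], dtype=int32)), (array([347.8, 201. ]), array([347, 200,   3,   3,   6], dtype=int32)), (array([295.2, 223.2]), array([294, 221,   3,   6,  15], dtype=int32)), (array([316. , 224.5]), array([315, 222,   3,   6,  18], dtype=int32)), (array([337.1, 226.2]), array([336, 223,   3,   7,  18], dtype=int32))]
```

```bash
python3 -m inch '[[[-43,372,5,0,0,0,34],[-43,372,5,0,0,0,34],[-43,372,5,0,0,0,34],[-43,372,5,0,0,0,34],[-43,372,5,0,0,0,34],[-43,372,5,0,0,0,34],[-43,372,5,0,0,0,34],[-43,372,5,0,0,0,34],[-43,372,5,0,0,0,34],[-43,372,5,0,0,0,34],[-43,372,40,0,0,0,34],[-43,372,60,0,0,0,34],[-43,372,60,0,0,0,34],[-43,372,60,0,0,0,34]]]' | egrep 'ee|ft'
python3 - <<'E'
from h import *
import pickle
s=cam("scene");t=cam("top");pickle.dump((s,t),open("b.pkl","wb"));o=status.get_obs()
z=lambda c,u,v,w,h,k:cv2.resize(c["frame"][v:v+h,u:u+w,::-1],None,fx=k,fy=k,interpolation=cv2.INTER_CUBIC)
im=np.zeros((600,800,3),np.uint8)
im[:320,:400]=z(t,215,160,50,40,8);im[:320,400:]=z(s,375,220,50,40,8)
im[320:,:400]=z(s,155,125,100,70,4);im[320:,400:]=z(t,400,145,100,70,4)
cv2.imwrite("pics/v6.png",im)
for P in[(591.5,197.5,70),(593.5,197.5,70),(589.5,197.5,70)]: print((proj(t,P)-[215,160])*8,(proj(s,P)-[375,220])*8+[400,0])
e=o["ee_pos"];print(e)
for P in[e+[0,0,19],(562,-322,102)]: print((proj(s,P)-[155,125])*4+[0,320],(proj(t,P)-[400,145])*4+[400,320])
E
```

```text
ee_pos: [559.1, -320.3, 95.7]
ft_force: [0.6, 0.4, 0.5]
[174.17840682 149.31124371] [567.9817487  155.50055711]
[174.24036893 142.78943073] [566.86369602 160.8766682 ]
[174.1168625  155.83520634] [569.09697455 150.1380493 ]
[ 559.94286969 -321.4440826    97.14369495]
[196.27905459 512.8040193 ] [620.8782632  492.55738338]
[199.33269209 529.24383516] [615.21925326 491.59020773]
```

View pics/v6.png

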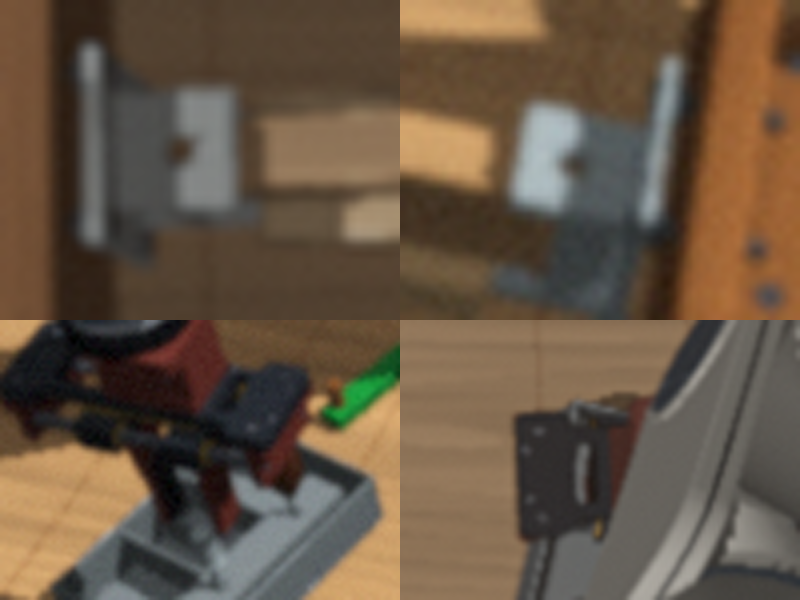

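The hole is at (180,148) in the top crop and (570,163) in the scene crop, so x ≈ 593 and y ≈ 197, which fits the felt axis. The fingers straddle the predicted head position at (199,529). I'll descend by feel and close.

```bash
python3 go.py 561.5 -322 63 -89.3; python3 -m inch '[[[1,1,7,0,0,0,34],[1,1,14,0,0,0,34],[1,1,21,0,0,0,34],[1,1,28,0,0,0,34],[1,1,34,0,0,0,34],[1,1,34,0,0,0,34]]]' | egrep 'ee|ft|wid';python3 -m inch '[[[0,0,0,0,0,0,0],[0,0,0,0,0,0,0],[0,0,0,0,0,0,0],[0,0,0,0,0,0,0]]]'
```

```text
shift [ 1.512  0.562 34.146] turn [ 0.    -0.001  0.001] pos [ 559.943 -321.444   97.144] t 18.85
ee_pos: [559.2, -322.5, 60.7]
ft_force: [0.3, -0.5, -0.2]
width: 29.6
t: 19.85
ee_pos: [560.1, -322.9, 62.2]
orientation: [-3.141, -0.019, -0.0]
ft_force: [0.8, 0.4, -0.5]
width: 15.3
grasp_force: 30.0
```

Pin held (width 15.3, no side load). Its tip is 54.2 mm below the TCP reading. Lifting and carrying it above the hole.

```bash
python3 -m inch '[[[0,0,-10,0,0,0,0],[0,0,-25,0,0,0,0],[0,0,-50,0,0,0,0],[0,0,-75,0,0,0,0],[0,0,-100,0,0,0,0],[0,0,-100,0,0,0,0]]]';python3 go.py 591 197.5 162 -89.3
```

```text
t: 20.45
ee_pos: [562.4, -324.4, 167.3]
orientation: [3.138, 0.019, 0.01]
ft_force: [0.6, 0.5, -0.0]
width: 15.4
grasp_force: 30.0
shift [  34.944 -521.531    3.452] turn [ 0.004 -0.006 -0.   ] pos [ 562.361 -324.399  167.294] t 20.45
```

```bash
python3 -m inch '[[[36,-500,2,0,0,0,0],[36,-500,2,0,0,0,0],[36,-500,2,0,0,0,0],[36,-500,2,0,0,0,0],[36,-500,2,0,0,0,0],[36,-500,2,0,0,0,0],[36,-500,2,0,0,0,0],[36,-500,2,0,0,0,0],[36,-500,2,0,0,0,0],[36,-500,2,0,0,0,0],[37,-521,2,0,0,0,0],[37,-521,2,0,0,0,0],[37,-521,2,0,0,0,0],[37,-521,2,0,0,0,0],[37,-521,2,0,0,0,0]]]' | egrep 'ee|ori|wid';python3 go.py 591 197.5 130 -89.3
python3 - <<'E'
from h import *
import pickle
s=cam("scene");f=s["frame"]; o=status.get_obs(); e=o["ee_pos"]
# pale pin shank/tip below the gripper in the scene view: compare with the picture without it
s0,_=pickle.load(open("b.pkl","rb"));d=np.abs(f.astype(int)-s0["frame"]).sum(2)
for dx in(0,2): print("pred tip",proj(s,e+[dx,0,-54.2]))
v0=int(proj(s,e+[0,0,-54.2])[1])
for v in range(v0-8,v0+5): print(v,[(u,d[v,u]) for u in range(380,410) if d[v,u]>90])
E
```

```text
ee_pos: [590.6, 197.1, 160.1]
orientation: [-3.141, -0.016, 0.001]
width: 15.0
shift [ 0.379 -0.442 30.111] turn [-0.     0.001 -0.002] pos [590.645 197.051 160.112] t 21.95
pred tip [398.13177327 230.88554829]
pred tip [397.99051425 231.5670038 ]
222 []
223 []
224 []
225 []
226 []
227 []
228 []
229 []
230 [(400, np.int64(93))]
231 [(400, np.int64(120))]
232 [(399, np.int64(108)), (400, np.int64(98))]
233 []
234 []
```

```bash
python3 -m inch '[[[0.4,-0.4,15,0,0,0,0],[0.4,-0.4,25,0,0,0,0],[0.4,-0.4,31,0,0,0,0],[0.4,-0.4,33,0,0,0,0],[0.4,-0.4,34,0,0,0,0]]]' | egrep 'ee|ft';python3 -m inch '[[[0,0,0.5,0,0,0,0],[0,0,1,0,0,0,0],[0,0,1.5,0,0,0,0],[0,0,2,0,0,0,0],[0,0,2.5,0,0,0,0]]]' | egrep 'ee|ft';python3 -m inch '[[[0,0,0.5,0,0,0,0],[0,0,1,0,0,0,0],[0,0,1.5,0,0,0,0]]]' | egrep 'ee|ft'
```

```text
ee_pos: [590.9, 198.9, 125.6]
ft_force: [0.7, -0.2, -0.5]
ee_pos: [591.1, 199.0, 123.8]
ft_force: [-0.8, -0.1, 1.2]
ee_pos: [590.9, 198.8, 122.1]
ft_force: [-0.5, -1.1, 1.0]
```

```bash
python3 -m inch '[[[0,0.7,0,0,0,0,0],[0,1.4,0,0,0,0,0],[0,1.4,0,0,0,0,0]]]' | egrep 'ee|ft';python3 -m inch '[[[0,0,0.5,0,0,0,0],[0,0,1,0,0,0,0],[0,0,1.5,0,0,0,0],[0,0,2,0,0,0,0]]]' | egrep 'ee|ft'
```

```text
ee_pos: [591.0, 197.5, 122.1]
ft_force: [0.4, 0.2, -1.2]
ee_pos: [590.9, 197.5, 120.0]
ft_force: [-0.5, -0.4, -0.4]
```

The tip is in the hole (65.8 mm, no force). Going on gently.

```bash
python3 -m inch '[[[0,0,1,0,0,0,0],[0,0,2,0,0,0,0],[0,0,3,0,0,0,0],[0,0,4,0,0,0,0]]]' | egrep 'ee|ft';python3 -m inch '[[[0,0,1,0,0,0,0],[0,0,2,0,0,0,0],[0,0,3,0,0,0,0],[0,0,4,0,0,0,0]]]' | egrep 'ee|ft'
```

```text
ee_pos: [591.0, 197.5, 116.0]
ft_force: [-1.5, -0.5, 0.1]
ee_pos: [591.2, 197.6, 112.2]
ft_force: [-1.2, -0.1, 2.3]
```

```bash
python3 -m inch '[[[-0.5,0,0,0,0,0,0],[-0.5,0,0,0,0,0,0],[-0.5,0,1,0,0,0,0],[-0.5,0,2,0,0,0,0]]]' | egrep 'ee|ft';python3 -m inch '[[[0,0,1,0,0,0,0],[0,0,2,0,0,0,0],[0,0,3,0,0,0,0]]]' | egrep 'ee|ft'
```

```text
ee_pos: [590.5, 197.5, 110.0]
ft_force: [-0.0, -0.2, -0.4]
ee_pos: [590.5, 197.5, 107.0]
ft_force: [0.1, -1.0, -0.2]
```

```bash
python3 -m inch '[[[0,0,1,0,0,0,0],[0,0,2,0,0,0,0],[0,0,3,0,0,0,0],[0,0,4,0,0,0,0],[0,0,5,0,0,0,0]]]' | egrep 'ee|ft';python3 -m inch '[[[0,0,1,0,0,0,0],[0,0,2,0,0,0,0],[0,0,3,0,0,0,0],[0,0,4,0,0,0,0],[0,0,5,0,0,0,0]]]' | egrep 'ee|ft'
```

```text
ee_pos: [590.5, 197.5, 102.1]
ft_force: [-1.1, 0.0, -0.0]
ee_pos: [590.5, 197.5, 97.1]
ft_force: [-1.1, -0.0, -0.7]
```

```bash
python3 -m inch '[[[0,0,1,0,0,0,0],[0,0,2,0,0,0,0],[0,0,3,0,0,0,0],[0,0,4,0,0,0,0],[0,0,5,0,0,0,0]]]' | egrep 'ee|ft'
```

```text
ee_pos: [590.5, 197.5, 92.1]
ft_force: [-1.1, -0.4, -0.3]
```

Tip at 38, sliding freely.

```bash
for k in 1; do python3 -m inch '[[[0,0,1,0,0,0,0],[0,0,2,0,0,0,0],[0,0,3,0,0,0,0],[0,0,4,0,0,0,0],[0,0,5,0,0,0,0],[0,0,6,0,0,0,0]]]' | egrep 'ee|ft';python3 -m inch '[[[0,0,1,0,0,0,0],[0,0,2,0,0,0,0],[0,0,3,0,0,0,0],[0,0,4,0,0,0,0],[0,0,5,0,0,0,0]]]' | egrep 'ee|ft'; done
```

```text
ee_pos: [590.5, 197.5, 86.1]
ft_force: [-0.7, -0.4, 0.7]
ee_pos: [590.5, 197.6, 81.1]
ft_force: [-0.9, -0.6, 0.5]
```

```bash
python3 -m inch '[[[0,0,1,0,0,0,0],[0,0,2,0,0,0,0],[0,0,3,0,0,0,0],[0,0,4,0,0,0,0],[0,0,5,0,0,0,0]]]' | egrep 'ee|ft'
```

```text
ee_pos: [590.5, 197.5, 76.1]
ft_force: [-1.8, 0.3, -0.1]
```

```bash
python3 -m inch '[[[-0.2,0,1,0,0,0,0],[-0.2,0,2,0,0,0,0],[-0.2,0,3,0,0,0,0],[-0.2,0,4,0,0,0,0]]]' | egrep 'ee|ft'
```

```text
ee_pos: [590.4, 197.6, 72.1]
ft_force: [-0.2, 0.4, -0.3]
```

```bash
python3 -m inch '[[[0,0,1,0,0,0,0],[0,0,2,0,0,0,0],[0,0,3,0,0,0,0],[0,0,4,0,0,0,0],[0,0,5,0,0,0,0]]]' | egrep 'ee|ft'
```

```text
ee_pos: [590.4, 197.6, 67.1]
ft_force: [-1.1, -0.2, 1.4]
```

Tip at about 13, through the lower lug. Now pressing into the clip in small steps.

```bash
python3 -m inch '[[[0,0,0.5,0,0,0,0],[0,0,1,0,0,0,0],[0,0,1.5,0,0,0,0],[0,0,2,0,0,0,0]]]' | egrep 'ee|ft';python3 -m inch '[[[0,0,0.5,0,0,0,0],[0,0,1,0,0,0,0]]]' | egrep 'ee|ft'
```

```text
ee_pos: [590.4, 197.6, 65.2]
ft_force: [-1.0, -0.4, 1.1]
ee_pos: [590.4, 197.6, 64.3]
ft_force: [-2.0, -0.3, 3.1]
```

```bash
python3 -m inch '[[[0,0,0.5,0,0,0,0],[0,0,1,0,0,0,0]]]' | egrep 'ee|ft'
```

```text
ee_pos: [590.6, 197.6, 63.5]
ft_force: [-1.7, -0.3, 4.4]
```

```bash
python3 -m inch '[[[0,0,0.5,0,0,0,0],[0,0,1,0,0,0,0]]]' | egrep 'ee|ft'
```

```text
ee_pos: [590.4, 197.6, 62.1]
ft_force: [-1.2, 0.3, 2.8]
```

```bash
python3 -m inch '[[[0,0,0.5,0,0,0,0],[0,0,1,0,0,0,0]]]' | egrep 'ee|ft'
```

```text
ee_pos: [590.0, 197.4, 60.7]
ft_force: [-1.4, -1.0, -0.0]
```

```bash
python3 -m inch '[[[0,0,0.5,0,0,0,0],[0,0,1,0,0,0,0]]]' | egrep 'ee|ft'
```

```text
ee_pos: [590.1, 197.4, 59.8]
ft_force: [-1.8, 0.0, -0.3]
```

```bash
python3 -m inch '[[[0,0,0.5,0,0,0,0],[0,0,1,0,0,0,0]]]' | egrep 'ee|ft'
```

```text
ee_pos: [590.3, 197.5, 59.0]
ft_force: [-1.6, -0.2, -0.2]
```

```bash
python3 -m inch '[[[0,0,0.5,0,0,0,0],[0,0,1,0,0,0,0]]]' | egrep 'ee|ft'
```

```text
ee_pos: [590.3, 197.6, 58.2]
ft_force: [-3.2, -0.4, 4.6]
```

```bash
python3 -m inch '[[[0,0,0.5,0,0,0,0],[0,0,0.8,0,0,0,0]]]' | egrep 'ee|ft'
```

```text
ee_pos: [590.4, 197.5, 58.1]
ft_force: [-4.2, -0.1, 9.6]
```

```bash
python3 -m inch '[[[0,0,0.3,0,0,0,0],[0,0,0.5,0,0,0,0],[0,0,0.5,0,0,0,0]]]' | egrep 'ee|ft'
```

```text
ee_pos: [590.4, 197.6, 58.1]
ft_force: [-4.5, -0.6, 11.1]
```

The head has landed, at exactly the predicted height, and it holds at 11 N. A light tug will verify the clip.

```bash
python3 -m inch '[[[-0.3,0,-0.5,0,0,0,0],[-0.3,0,-1,0,0,0,0],[-0.3,0,-1.6,0,0,0,0]]]' | egrep 'ee|ft'
```

```text
ee_pos: [590.1, 197.6, 58.4]
ft_force: [-0.9, -0.3, -1.3]
```

```bash
python3 -m inch '[[[0,0,-0.3,0,0,0,0],[0,0,-0.6,0,0,0,0]]]' | egrep 'ee|ft'
```

```text
ee_pos: [590.0, 197.5, 58.8]
ft_force: [-0.6, 0.3, -1.1]
```

```bash
python3 -m inch '[[[0,0,-0.3,0,0,0,0],[0,0,-0.6,0,0,0,0]]]' | egrep 'ee|ft'
```

```text
ee_pos: [590.0, 197.5, 59.5]
ft_force: [-0.9, -0.2, -0.8]
```

```bash
python3 -m inch '[[[0,0,-0.4,0,0,0,0],[0,0,-0.8,0,0,0,0]]]' | egrep 'ee|ft'
```

```text
ee_pos: [590.0, 197.5, 60.4]
ft_force: [-0.6, -0.3, -1.7]
```

```bash
python3 -m inch '[[[0,0,-0.3,0,0,0,0],[0,0,-0.6,0,0,0,0]]]' | egrep 'ee|ft'
```

```text
ee_pos: [589.8, 197.5, 60.9]
ft_force: [-0.2, -0.4, -3.8]
```

Resistance builds after about 2.5 mm, so the clip holds the pin. Pressing it back flush.

```bash
python3 -m inch '[[[0.3,0,0.6,0,0,0,0],[0.3,0,1.2,0,0,0,0],[0.3,0,1.8,0,0,0,0],[0.3,0,2.4,0,0,0,0],[0.3,0,3,0,0,0,0],[0.3,0,3.5,0,0,0,0],[0.3,0,3.8,0,0,0,0]]]' | egrep 'ee|ft'
```

```text
ee_pos: [590.5, 197.6, 58.1]
ft_force: [-3.4, -0.9, 9.8]
```

```bash
python3 -m inch '[[[0,0,0.4,0,0,0,0],[0,0,0.4,0,0,0,0]]]' | egrep 'ee|ft'; python3 -m inch '[[[-0.3,0,-0.7,0,0,0,0],[-0.3,0,-0.9,0,0,0,22],[-0.3,0,-0.9,0,0,0,22],[-0.3,0,-0.9,0,0,0,22],[-0.3,0,-0.9,0,0,0,22]]]' | egrep 'ee|ft|wid'
```

```text
ee_pos: [590.5, 197.6, 58.1]
ft_force: [-3.8, -1.6, 10.6]
ee_pos: [590.2, 197.6, 57.6]
ft_force: [-0.1, -0.7, -0.2]
width: 19.4
```

```bash
python3 -m inch '[[[0,0,-4,0,0,0,22],[0,0,-12,0,0,0,22],[0,0,-22,0,0,0,22],[0,0,-40,0,0,0,22],[0,0,-80,0,0,0,22],[0,0,-120,0,0,0,22],[0,0,-150,0,0,0,22],[0,150,-170,0,0,0,22],[0,200,-170,0,0,0,22],[0,250,-170,0,0,0,22],[0,250,-170,0,0,0,22],[0,250,-170,0,0,0,22],[0,250,-170,0,0,0,22]]]' | egrep 't:|ee|ft'
python3 - <<'E'
from h import *
import pickle
np.set_printoptions(precision=1,suppress=True)
s=cam("scene");t=cam("top");s0,t0=pickle.load(open("b.pkl","rb"));p=[]
for c,c0,w in((s,s0,(375,215,425,260)),(t,t0,(215,155,265,200))):
    u0,v0,u1,v1=w;d=np.abs(c["frame"].astype(int)-c0["frame"]).sum(2)[v0:v1,u0:u1]
    m=(d>60).astype(np.uint8);n,_,st,ce=cv2.connectedComponentsWithStats(m);i=1+st[1:,4].argmax();print(st[i]+[u0,v0,0,0,0],ce[i]+[u0,v0])
for P in((592,197.5,70),(592,197.5,98)): print(proj(s,P),proj(t,P))
E
python3 pegs.py | tail -1
```

```text
t: 35.6
ee_pos: [593.4, -57.8, 229.3]
ft_force: [-0.1, 0.1, 0.9]
[389 231  13  13  90] [394.9 237.4]
[232 174  13   7  64] [238.  176.5]
[396.  239.6] [236.8 178.5]
[397.7 233.2] [234.7 177. ]
new [(array([342.7, 206.8]), array([338, 200,  10,  15, 128], dtype=int32)), (array([295.1, 223.5]), array([294, 221,   3,   7,  17], dtype=int32)), (array([316. , 224.2]), array([315, 222,   3,   6,  16], dtype=int32)), (array([337.2, 226.1]), array([336, 223,   4,   7,  19], dtype=int32))]
```

The pin stands upright on the lug: its head spans rows 231-244 in the scene view, and 98 to 70 mm high predicts about 233-240. The pegs haven't moved. Handing in.

```bash
python3 -c "
from workcell import ctrl;print(ctrl.close_job())"
```

```text
the job is handed in; nothing more can be done
None
```

The rack is back together and handed in at about 36 s: all three bars are home in the bracket, the pin is clipped (it held a light tug) with its head flush on the bracket, and the gripper is clear; pushes reached about 14 N on the middle bar and 11 N on the pin.

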